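Close the paste canister with its lug-thread cap

ROBOT

A 7-joint arm with a two-finger parallel gripper is mounted at the origin on the work surface. World frame = base frame: x ahead of the robot, y to its left, z up, the work surface at z = 0. Lengths are in mm, angles in rad, forces in N, time in s.
With the tool pointing down it reaches from about 400 to 850 mm from the base axis. Payload 10.4 kg.
Tool frame: the origin (TCP) lies midway between the tips of the shut fingers; the grasp point (between the pads) lies 19 mm behind it; z points along the fingers, y is the line along which they close (so a half turn about z gives the same grasp; the last joint's range is limited). The gripper opens to 87 mm and grips with 3 to 60 N. Pads are 19 mm wide; open, the fingers measure 117 mm over their backs; the gripper's body (75 mm by 190 mm) begins 51 mm behind the grasp point.
Start: joints at [1.078, 0.332, -0.065, 1.46, 0.022, 1.35, -0.088], TCP at [282.967, -557.299, 222.576] pointing down, gripper open.
Joint ranges: [-2.6, 2.6], [-0.5, 2.12], [-1.47, 1.34], [0.16, 2.42], [-1.27, 4.41], [0.06, 2.06], [-2.6, 2.6]. Speed limits (rad/s): [2.22, 2.22, 2.79, 2.79, 3.14, 3.14, 3.14].

INTERFACE

Orientations are given as a unit quaternion [w, x, y, z].
In Python, from rig import env gives the robot as it stands.
- The arm moves only by the shell command python3 -m crank 'ROWS' [OPENING] [FORCE]. ROWS is JSON, a list of rows, each an object with "delta_pos": the shift along the world's x, y, z in units of 25 mm (1.0 is 25 mm), a list of three; "spin": the turn about the world's z in units of 5 degrees (1.0 is 5 degrees). A call has 1 to 12 rows; each row shifts and turns the commanded pose from where the row before left it; what a row does not reach is not made up. A row lasts 1/8 s, in which the tool goes at most 62.5 mm and 10.7 degrees, less where a joint would pass 70% of its speed; a pose out of reach is approached as far as the arm can. A call is refused whole if a number of a shift passes 1 or a number of a turn 1, either way. A call with a gripper value outside its range is refused whole. OPENING is the finger opening in mm, from 0 to 87, set as the call begins (- or left out, the last holds). The fingers move at their own pace and stop on an object; FORCE is the grip in N (left out, the last holds). Time passes only in rows, so rows that do not move let the fingers close. It gives the time, the measured TCP pose, the force, the opening and the grip force at its end, in the units of the state.
- env.get_obs(): the state, without advancing time (a new reading comes with each control period).
- env.camera(name): name is "side" or "top" or "wrist"; returns a dict with "img" (480x640x3 uint8, red, green, blue), "K" (3x3 intrinsics, pixels), "eye" and "attitude" of the camera in the world. Camera axes: x right, y down, z forward; pixel columns grow to the right and rows downward; lengths in mm; the calibration is good to about 2 mm. The wrist camera is an equidistant fisheye: a pixel r from the principal point sees the ray r / f radians off the axis. A picture is of the moment at which its call begins. There is no depth.
- env.finish_job(): hands the job in; it is judged then, once.
The state is a dict: "time_s": time; "joints": joint angles; "qd": joint speeds; "tau": joint torques, N m; "ee_pos": TCP position; "tcp_rot": TCP orientation; "wrist_force": force on the tool from outside, world axes, zero at the start; "ft_torque": the same for the moment, N m; "gripper_width": finger opening in mm; "grip_force": force on a finger pad.
Only numpy, scipy, OpenCV 4.12 (cv2) and the standard library are available. Lean on these libraries where they do the work, as an engineer would, in place of code of your own. Each camera call takes 0.05 s, during which the arm holds its last target. There are 200 camera calls.

TASK

Close the print-paste canister: set the loose wing cap on the canister's neck with its grip bar in line with the carrying handle, turn it backwards (anticlockwise from above) under light pressure until you feel it drop at the start of the thread, then turn it forwards (clockwise) until it is fully home with the seal squeezed. Never force the thread, let go of the cap at the end, and leave the other things on the bench where they are.

Things in the scene. Friction and masses are not known exactly. Their poses are not given: they have to be found in the camera images.
- cap: Loose black plastic screw cap, about 150 g, standing on its skirt on the bench, grip bar up. Round, 70 mm across (71 at the flared lower edge). Origin on its axis at the lower edge, z up. Roof underside 25 mm, roof top 29 mm up. Skirt bore 61 mm, flared. The grip bar lies along the cap's x axis; half a turn makes no difference.
- cap_bar (a point): Grip point in the cap's straight bare aluminium grip bar, on the axis 51 mm above the cap's origin. The bar is 56 mm long (cap x), 16 mm wide (cap y) and stands from 29 to 59 mm above the cap's origin.
- cap_lug (a point): Underside of one of the cap's two inner lugs, 7 mm above the cap's lower edge, 27 mm off its axis under an end of the bar; its twin is across the axis. Each reaches in to radius 24 mm, is 20 degrees wide and 5 mm high.
- canister: Grey plastic canister fixed to the bench, 230 x 160 mm, shoulder 130 mm up. Origin on the bench under the axis of its white neck, z up. The carrying handle (grey bar, top 158 mm up) runs along the canister's x axis, 60 to 150 mm on the +x side of the neck. Over 80 N between cap and canister spoils the thread; 3 to 8 N of downward push is enough.
- neck_top (a point): Centre of the sealing face on top of the white neck, on the neck axis, 162 mm above the bench while unpressed; axes as the canister's. The neck, 44 mm across, has two equal thread ridges half a turn apart, out to radius 28 mm, with level crests and sloping undersides. Cap and neck have about 2 mm of radial play.
- crest_level (a point): Where the cap's origin stands (148 mm up) with the lugs on the thread crests: so it lands with the bar along the canister's x axis, either way round, within 0.2 rad. From there, turning forward (clockwise from above) only meets a rigid stop. Turning back, after 0.5 to 1.5 rad (differs each time, unseen), both lugs run off the crests.
- drop_level (a point): Where the cap's origin comes (136.5 mm up) when it has dropped about 11 mm at the thread start on to the seal. A rigid stop comes about 0.6 rad behind the point of the drop: do not back into it. Forward from the drop, the lugs slide under the ridges.
- home_level (a point): Where the cap's origin stands (134.4 mm up) when fully home: about 1.1 rad forward of the drop, drawn down against the seal's spring, at a rigid stop where the turning torque rises steeply from below 0.15 N m. There the cap stays by friction when let go.
- seal (a joint): Travel of the black rubber sealing disc (36 mm across) in the neck's mouth, in m: 0 free, growing as it is pressed down, at most 0.005; spring 2.5 N/mm. The cap's own weight presses it about 0.0006; the cap fully home holds it near 0.0026.
- tub: Bystander: closed white tub with black lid, 96 mm across, 100 mm high; origin under its centre. Leave it alone.
- squeegee: Bystander: wooden squeegee with rubber blade lying on the bench, 220 x 40 x 30 mm, long along its x axis; origin under its middle. Leave it alone.
- block: Bystander: dark wooden printing block with a small bow handle, 90 x 70 x 61 mm; origin under its centre. Leave it alone.

How it is judged (in metres and radians):
On the way, in this order (a step that is already met when the one before it is completed fails the run):
1. the cap sits on the neck with its lugs on the thread crests, bar roughly in line with the handle (horizontal distance between cap and neck_top below 0.005 m and z of cap in the frame of canister between 0.144 and 0.151 m and angle between the x axis of cap and the x axis of canister, either way round below 0.4 rad), for 0.1 s.
2. the cap, backed, has dropped at the thread start (horizontal distance between cap and neck_top below 0.005 m and z of cap in the frame of canister below 0.1385 m and angle between cap's own z axis and vertical below 0.12 rad), for 0.1 s.
At the end, for the whole second after the job is handed in: The cap is released and at rest on the neck: seal pressed in by more than 2.2 mm, cap's axis within 4 mm of the neck's and within 0.06 rad of upright, its lower edge less than 135.5 mm above the bench (value of joint seal above 0.0022 m and horizontal distance between cap and neck_top below 0.004 m and angle between cap's own z axis and vertical below 0.06 rad and z of cap in the frame of canister below 0.1355 m and linear speed of cap below 0.02 m/s and contact force between the fingers and cap below 0.1 N); the robot touches nothing.
It fails at once if the thread is forced: more than 80 N between cap and canister (contact force between cap and canister above 80 N).
It fails at once if a bystander is shifted by more than 20 mm (distance of any of tub, squeegee, block from where it was at the start of the episode above 0.02 m).
It also fails if it takes over 64 s, if anything falls off the work surface, if the arm or the gripper's body presses on something with over 40 N, if the wrist force passes 120 N, or if a joint passes its speed limit or range.

## Working session

There is one attempt and no reset: what is moved stays moved. The work goes in short steps, Python scripts to look and compute and a shell command to move; the robot and the scene stay as the last step left them, time stands still between calls to the robot, and variables do not carry over. Pictures are saved under pics/ and viewed, at most 10 in all, crops included, and the job is handed in when it is done.

```bash
mkdir -p pics; ls
python3 - <<'E'
from rig import env
import cv2,pickle
d={}
for n in("top","side","wrist"):
    c=env.camera(n); d[n]=c; cv2.imwrite(f"pics/{n}0.png",c["img"][:,:,::-1]); print(n,c["K"],c["eye"],c["attitude"])
pickle.dump(d,open("cam0.pkl","wb")); print(env.get_obs())
E
```

```text
pics
top [[453.96118284   0.         316.94432779]
 [  0.         453.96118284 241.27884983]
 [  0.           0.           1.        ]] [ 439.64056147   17.34939946 1164.32661667] [-0.04786718  0.70591399 -0.70541873  0.04217333]
side [[459.75482044   0.         320.72432272]
 [  0.         459.75482044 234.97224793]
 [  0.           0.           1.        ]] [ 339.54892824  766.56223145 1071.09952589] [ 0.04663408 -0.14159892  0.93052566 -0.33451011]
wrist [[371.64829954   0.         317.39814123]
 [  0.         371.64829954 236.53840273]
 [  0.           0.           1.        ]] [ 341.19844593 -527.71859379  382.78509563] [ 0.10319311  0.84584696 -0.51931845 -0.06482633]
{'time_s': 0.15, 'joints': array([ 1.07840095,  0.33272112, -0.06472696,  1.46069338,  0.02159162,
        1.34991276, -0.08848004]), 'qd': array([ 0.0006666 , -0.00125175, -0.00327988, -0.00238916,  0.00015818,
        0.00065507, -0.00053844]), 'tau': array([ 1.19767781e-03, -6.23633409e+01,  2.49666109e-02, -3.90143323e+01,
       -6.13053516e-02,  3.73406732e-02,  4.22758762e-05]), 'ee_pos': array([ 282.83328836, -557.0343919 ,  221.96653184]), 'tcp_rot': array([-5.02359167e-04,  9.72531119e-01,  2.32772318e-01, -1.33761531e-04]), 'wrist_force': array([ 0.11677493, -1.09715003, -0.52622371]), 'ft_torque': array([-0.05850969, -0.04505839, -0.02006743]), 'grip_force': 0.0, 'gripper_width': 87.12904162632908}
```

View pics/top0.png

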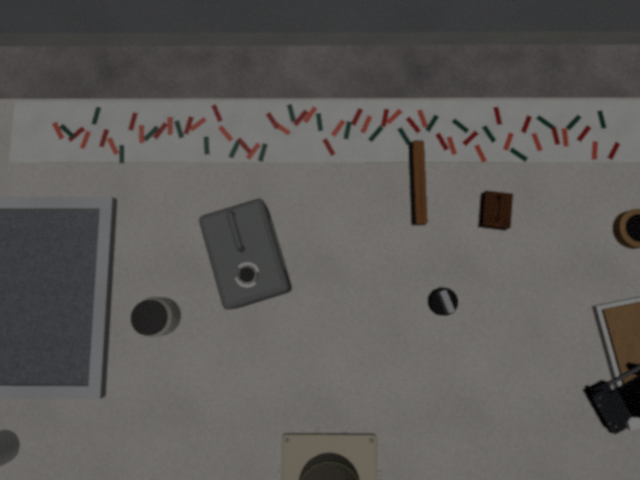

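View pics/side0.png

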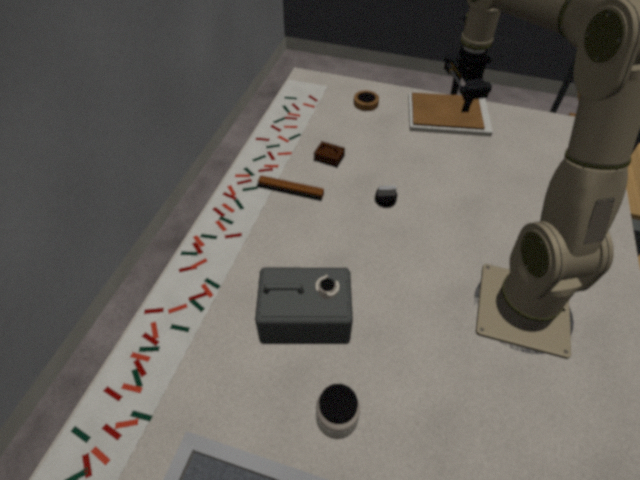

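The top view shows the cap at about (443,300) with its bright bar, the canister neck at (247,274) and the handle from (231,211) to (241,250). The tub is at (155,316), the squeegee at (419,182) and the block at (496,210). Next I'll measure the cap and canister.

```bash
cat > h.py <<'E'
import numpy as np,cv2
from scipy.spatial.transform import Rotation as R
def ray(c,u,v):
    q=c["attitude"]; K=c["K"]
    x=np.array([(u-K[0,2])/K[0,0],(v-K[1,2])/K[1,1]]); d=np.r_[x,1]
    return R.from_quat(np.r_[q[1:],q[0]]).apply(d)
def onz(c,u,v,z):
    d=ray(c,u,v); return c["eye"]+d*(z-c["eye"][2])/d[2]
def blobs(img,box,lo,hi,sat=None):
    x0,y0,x1,y1=box; s=4
    g=cv2.resize(img[y0:y1,x0:x1],None,fx=s,fy=s,interpolation=cv2.INTER_CUBIC)
    g=cv2.cvtColor(g,cv2.COLOR_RGB2GRAY); m=cv2.inRange(g,lo,hi)
    cs,_=cv2.findContours(m,cv2.RETR_LIST,cv2.CHAIN_APPROX_NONE)
    out=[]
    for k in sorted(cs,key=cv2.contourArea)[::-1][:4]:
        if cv2.contourArea(k)<100: continue
        M=cv2.moments(k); (c,wh,a)=cv2.minAreaRect(k)
        f=lambda p:((np.array(p)+.5)/s-.5+[x0,y0])
        out.append((f((M['m10']/M['m00'],M['m01']/M['m00'])),cv2.contourArea(k)/s/s,f(c),np.array(wh)/s,
          [f(p) for p in cv2.boxPoints((c,wh,a))]))
    return out
def bar(c,b,z):
    P=np.array([onz(c,*p,z)[:2] for p in b[4]]); e=[P[1]-P[0],P[2]-P[1]]
    L=max(e,key=np.linalg.norm); return P.mean(0),np.linalg.norm(e,axis=1),np.arctan2(L[1],L[0])
E
python3 - <<'E'
from h import *
import pickle; d=pickle.load(open("cam0.pkl","rb"))
np.set_printoptions(precision=3,suppress=True)
def show(n,box,lo,hi,z):
    c=d[n]
    for b in blobs(c["img"],box,lo,hi):
        print(n,box,'c',b[0],'A',b[1],'wh',b[3],'xyz',onz(c,*b[0],z)[:2],'bar',bar(c,b,z))
T=d["top"]["img"]; print(cv2.cvtColor(T,cv2.COLOR_RGB2GRAY)[284:318:2,424:466:2]); print(cv2.cvtColor(T,cv2.COLOR_RGB2GRAY)[258:292:2,230:266:2])
show("top",(422,280,466,322),140,255,59)
show("top",(422,280,466,322),0,60,29)
show("top",(230,258,266,292),125,255,162)
show("top",(236,262,258,286),0,55,162)
show("top",(225,203,246,255),0,68,158)
show("side",(370,180,402,212),120,255,59)
show("side",(310,268,345,302),130,255,162)
show("side",(316,274,340,297),0,55,162)
c=d["top"];o=np.hstack([cv2.resize(cv2.convertScaleAbs(c["img"][y:y+h,x:x+60],alpha=1.3),(400,int(400*h/60)),interpolation=2)[:,:,::-1] for x,y,h in((210,205,90),(415,255,90))])
cv2.imwrite("pics/crop0.png",o)
E
```

```text
[[107 107 107 105 108 108 109 107 106 106 107 110 108 106 108 106 107 106
  108 109 108]
 [108 106 107 107 107 106 106  98  91  93  95 102 104 107 110 110 108 109
  108 108 108]
 [108 109 110 110 105  92  76  49  36  37  45  53  65  87 104 107 107 109
  108 106 108]
 [109 109 110 104  72  36  17  24  34  58  75  63  30  40  76 101 108 107
  107 109 108]
 [109 109 105  80  29   9  17  34  69  97 101  85  36  16  25  71 104 108
  107 108 108]
 [108 109  92  36  12  16  18  31  61  98 104  98  61  19  15  34  83 107
  109 108 108]
 [108 105  64  15  14  14  15  23  44  86 101 103  86  33  17  13  59 104
  109 108 109]
 [110 102  47  11  12  15  15  18  34  69  97 103  96  50  15  13  33  95
  112 111 107]
 [109 101  45   8   9  19  11  19  28  51  91 102  97  75  24  14  23  85
  111 109 110]
 [111 101  46  13  14  14  18  16  23  39  78  99 104  93  44  14  22  81
  107 107 109]
 [112 104  56   7  14  14  14  17  18  29  57  95 102  97  65  21  24  84
  107 107 108]
 [110 109  77  18  14  15  17   7  15  24  43  82  99 104  86  37  42  94
  109 107 108]
 [110 110 100  50   9  21  15  1
[... 2856 characters left out ...]
.59375 wh [24.713 21.273] xyz [ 432.083 -234.258] bar (array([ 432.329, -233.636]), array([91.036, 76.923]), np.float64(-1.3764081378805795))
side (310, 268, 345, 302) c [334.631 289.181] A 36.53125 wh [ 6.154 15.345] xyz [474.022 195.855] bar (array([475.13 , 195.568]), array([40.555, 15.433]), np.float64(-1.8717751984760727))
side (310, 268, 345, 302) c [318.214 282.496] A 25.625 wh [ 4.715 15.17 ] xyz [516.16  189.557] bar (array([515.139, 186.413]), array([41.364, 11.865]), np.float64(-1.7195114936336233))
side (316, 274, 340, 297) c [327.2   284.003] A 125.96875 wh [12.   13.25] xyz [494.706 187.256] bar (array([495.304, 186.894]), array([31.531, 33.69 ]), np.float64(1.852129330752351))
```

View pics/crop0.png

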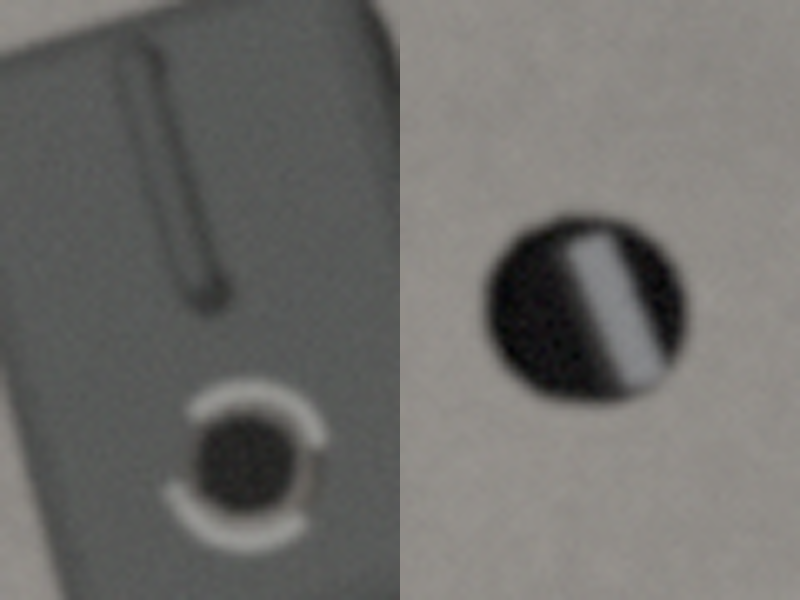

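The crop shows the handle running from (140,45) to (205,300), the seal disc at (245,460), and the cap bar from (590,237) to (645,385). I'll compute the angles and the bar centre.

Run:
```python
from h import *
import pickle; d=pickle.load(open("cam0.pkl","rb"))
np.set_printoptions(precision=2,suppress=True)
c=d["top"]; im=c["img"].copy(); m=np.zeros(im.shape[:2],np.uint8); cv2.circle(m,(444,301),13,255,-1); im[m==0]=0
b=blobs(im,(422,280,466,322),70,255)[0]; print(b[0],b[3],bar(c,b,59))
px=lambda x,y:((x+.5)/6.667-.5+210,(y+.5)/6.667-.5+205)
a=onz(c,*px(143,45),158);e=onz(c,*px(207,300),158); print(a,e,np.degrees(np.arctan2(*(a-e)[1::-1])))
a=onz(c,*px(0,62),130);e=onz(c,*px(150,15),130); print('edge',np.degrees(np.arctan2(*(e-a)[1::-1])))
n=onz(c,*px(245,460),162); h=a*0; print(n)
```

```text
[446.9  300.91] [23.41  7.06] (array([ 436.49, -287.06]), array([17.22, 55.26]), np.float64(-2.7651704763496645))
[636.71 219.6  158.  ] [549.87 195.94 158.  ] 15.243308686404225
edge -72.22296105450815
[496.12 181.42 162.  ]
```

```bash
python3 -m crank '[{"delta_pos":[0.4,0.9,0],"spin":-1},{"delta_pos":[0.4,0.9,0],"spin":0},{"delta_pos":[0.5,0.9,0],"spin":0},{"delta_pos":[0.5,0.9,0],"spin":0},{"delta_pos":[0.5,0.9,0],"spin":0},{"delta_pos":[0.5,0.9,0],"spin":0},{"delta_pos":[0.5,0.9,0],"spin":0},{"delta_pos":[0.5,0.9,0],"spin":0},{"delta_pos":[0.5,0.9,0],"spin":0},{"delta_pos":[0.5,0.9,0],"spin":0},{"delta_pos":[0.5,0.9,-0.5],"spin":0},{"delta_pos":[0.5,0.9,-0.5],"spin":0}]' 60 40; python3 -m crank '[{"delta_pos":[0,0,0],"spin":0},{"delta_pos":[0,0,0],"spin":0}]'
python3 - <<'E'
from rig import env
import cv2,pickle
c=env.camera("wrist"); cv2.imwrite("pics/w1.png",c["img"][:,:,::-1]); o=env.get_obs(); pickle.dump((c,o),open("w1.pkl","wb")); print(o["joints"],o["ee_pos"],o["tcp_rot"])
E
```

```text
time_s: 1.65
ee_pos: [428.2, -286.5, 197.2]
tcp_rot: [0.0, 0.982, 0.19, 0.0]
wrist_force: [0.6, -0.2, 1.1]
gripper_width: 60.0
grip_force: 0.0
time_s: 1.9
ee_pos: [427.6, -288.0, 197.7]
tcp_rot: [0.0, 0.982, 0.19, -0.0]
wrist_force: [-0.1, -0.7, 0.6]
gripper_width: 60.3
grip_force: 0.0
[ 0.7537685   0.12249256 -0.26839002  1.77022741  0.03452543  1.25298245
 -0.71293231] [ 427.59905707 -288.24967964  197.85972446] [2.80267820e-04 9.81876676e-01 1.89520748e-01 3.80968127e-05]
```

View pics/w1.png

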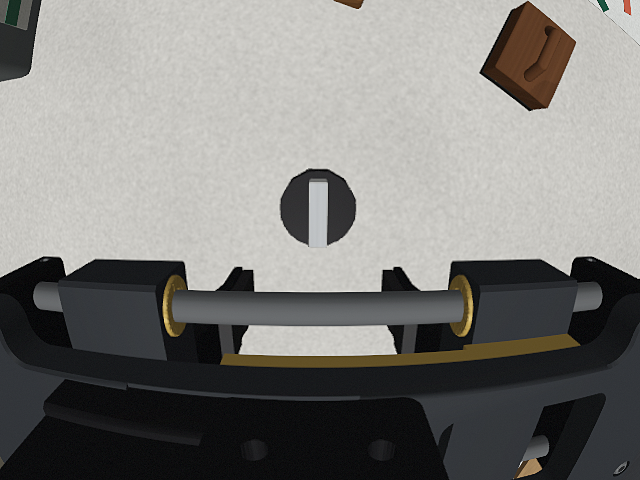

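The wrist view shows the bar nearly vertical at (318,213), so the tool x axis is already along it. I'll compute the offset from the wrist ray.

```bash
cat >> h.py <<'E'
def fray(c,u,v):
    K=c["K"]; x=np.array([u-K[0,2],v-K[1,2]]); r=np.hypot(*x)+1e-9; t=r/K[0,0]
    d=np.r_[x/r*np.sin(t),np.cos(t)]; q=c["attitude"]
    return R.from_quat(np.r_[q[1:],q[0]]).apply(d)
def fz(c,u,v,z):
    d=fray(c,u,v); return (c["eye"]+d*(z-c["eye"][2])/d[2])
def gray(c): return cv2.cvtColor(c["img"],cv2.COLOR_RGB2GRAY)
def toolxy(o,p):
    q=o["tcp_rot"]; return R.from_quat(np.r_[q[1:],q[0]]).inv().apply(p-o["ee_pos"])
E
python3 - <<'E'
from h import *
import pickle; c,o=pickle.load(open("w1.pkl","rb"))
np.set_printoptions(precision=2,suppress=True)
g=gray(c); m=np.zeros_like(g); cv2.circle(m,(318,207),33,255,-1); m[:182]=0
b=cv2.inRange(g,140,255)&m
k=max(cv2.findContours(b,cv2.RETR_EXTERNAL,1)[0],key=cv2.contourArea); r=cv2.minAreaRect(k); print(r,cv2.boundingRect(k))
P=np.array([fz(c,*p,59) for p in cv2.boxPoints(r)]); print(P,P.mean(0)); print(toolxy(o,P.mean(0)))
print([np.degrees(np.arctan2(*(P[i+1]-P[i])[1::-1])) for i in range(3)])
# skirt circle at bench level outline check
b=cv2.inRange(g[160:252,275:362],0,70); k=max(cv2.findContours(b,cv2.RETR_EXTERNAL,1)[0],key=cv2.contourArea)[:,0]+[275,160]
for z in (0,29):
    W=np.array([fz(c,*p,z)[:2] for p in k],np.float32); print(z,cv2.minEnclosingCircle(W))
E
```

```text
((318.0, 211.0), (58.0, 18.0), 90.0) (309, 182, 19, 59)
[[ 458.42 -268.11   59.  ]
 [ 463.83 -281.6    59.  ]
 [ 419.04 -299.83   59.  ]
 [ 413.45 -285.91   59.  ]] [ 438.69 -283.87   59.  ]
[ 11.93  -0.02 138.86]
[np.float64(-68.13102525798203), np.float64(-157.85276002931914), np.float64(111.86821738832936)]
0 ((432.6388854980469, -286.1824645996094), 38.51062774658203)
29 ((437.14422607421875, -284.36639404296875), 35.396663665771484)
```

```bash
python3 -m crank '[{"delta_pos":[0.36,0.13,-0.5],"spin":0},{"delta_pos":[0,0,-1],"spin":0},{"delta_pos":[0,0,-1],"spin":0},{"delta_pos":[0,0,-1],"spin":0},{"delta_pos":[0,0,-1],"spin":0},{"delta_pos":[0,0,-1],"spin":0},{"delta_pos":[0,0,-0.7],"spin":0},{"delta_pos":[0,0,-0.35],"spin":0},{"delta_pos":[0,0,0],"spin":0},{"delta_pos":[0,0,0],"spin":0}]' 50; python3 -m crank '[{"delta_pos":[0,0,0],"spin":0},{"delta_pos":[0,0,0],"spin":0},{"delta_pos":[0,0,0],"spin":0},{"delta_pos":[0,0,0],"spin":0},{"delta_pos":[0,0,0],"spin":0},{"delta_pos":[0,0,0],"spin":0}]' 0 40
```

```text
time_s: 3.2
ee_pos: [437.5, -284.4, 34.6]
tcp_rot: [0.0, 0.982, 0.19, 0.001]
wrist_force: [-1.1, -0.8, 0.0]
gripper_width: 50.1
grip_force: 0.0
time_s: 3.95
ee_pos: [437.0, -284.1, 33.9]
tcp_rot: [0.0, 0.982, 0.19, 0.0]
wrist_force: [0.0, 0.4, 0.9]
gripper_width: 16.0
grip_force: 40.0
```

```bash
python3 -m crank '[{"delta_pos":[0,0,0.3],"spin":0},{"delta_pos":[0,0,0.8],"spin":0},{"delta_pos":[0,0,1],"spin":0},{"delta_pos":[0,0,1],"spin":0},{"delta_pos":[0,0,1],"spin":0},{"delta_pos":[0,0.3,1],"spin":0},{"delta_pos":[0,0.8,1],"spin":0},{"delta_pos":[0,0.9,1],"spin":0},{"delta_pos":[0,0.9,1],"spin":0},{"delta_pos":[0,0.9,0.7],"spin":0},{"delta_pos":[0,0.9,0],"spin":0},{"delta_pos":[0,0.9,0],"spin":0}]'; python3 -m crank '[{"delta_pos":[0,0.9,0],"spin":-0.5},{"delta_pos":[0,0.9,0],"spin":-0.6},{"delta_pos":[0,0.9,0],"spin":0},{"delta_pos":[0,0.9,0],"spin":0},{"delta_pos":[0,0.9,0],"spin":0},{"delta_pos":[0,0.9,0],"spin":0},{"delta_pos":[0,0.9,0],"spin":0},{"delta_pos":[0,0.9,0],"spin":0},{"delta_pos":[0,0.9,0],"spin":0},{"delta_pos":[0,0.9,0],"spin":0},{"delta_pos":[0,0.9,0],"spin":0},{"delta_pos":[0,0.9,0],"spin":0}]';python3 -m crank '[{"delta_pos":[0,0.9,0],"spin":0},{"delta_pos":[0,0.6,0],"spin":0},{"delta_pos":[0,0,0],"spin":0},{"delta_pos":[0,0,0],"spin":0}]'
python3 - <<'E'
from rig import env
import cv2,pickle
d={n:env.camera(n) for n in("wrist","top","side")}; o=env.get_obs()
cv2.imwrite("pics/w2.png",d["wrist"]["img"][:,:,::-1]);cv2.imwrite("pics/s2.png",d["side"]["img"][:,:,::-1]); pickle.dump((d,o),open("w2.pkl","wb")); print(o["joints"],o["ee_pos"],o["tcp_rot"],d["wrist"]["eye"])
E
```

```text
time_s: 5.45
ee_pos: [436.8, -142.9, 254.1]
tcp_rot: [0.0, 0.982, 0.19, 0.0]
wrist_force: [-0.8, 0.6, -1.3]
gripper_width: 15.9
grip_force: 40.0
time_s: 6.95
ee_pos: [436.5, 127.0, 253.9]
tcp_rot: [0.0, 0.99, 0.143, -0.0]
wrist_force: [0.7, 0.1, -2.0]
gripper_width: 15.9
grip_force: 40.0
time_s: 7.45
ee_pos: [436.9, 162.8, 253.7]
tcp_rot: [0.0, 0.99, 0.143, -0.0]
wrist_force: [0.1, 0.2, -1.3]
gripper_width: 15.4
grip_force: 40.0
[ 3.22544823e-01  9.53757236e-04 -7.64673299e-01  1.77795637e+00
  9.88138123e-04  1.36320202e+00 -1.72777965e+00] [437.00425679 162.70515219 253.78555495] [ 1.83942284e-04  9.89839242e-01  1.42190842e-01 -7.60644605e-05] [499.69478905 181.0600648  414.66552402]
```

View pics/w2.png

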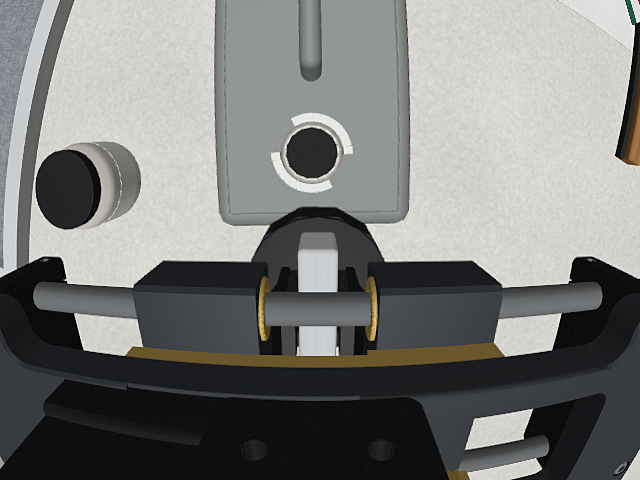

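View pics/s2.png

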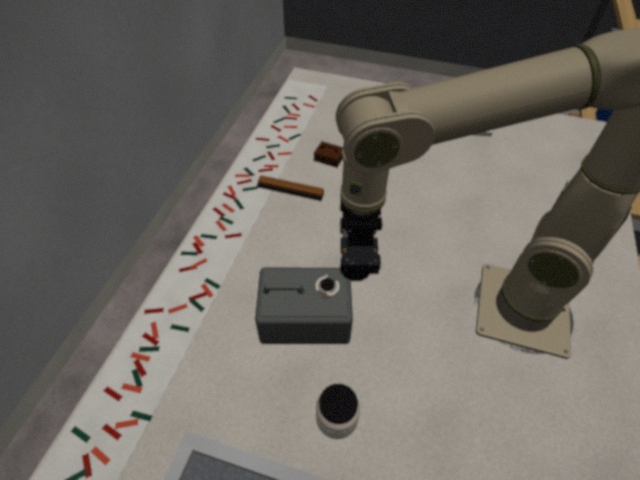

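The wrist view shows the seal disc at (311,153), the handle vertical at x≈311, the cap's front edge at (319,208), and the bar end's top edge near (318,249). The yaw is already in line with the handle. The side view shows the cap held next to the canister. Now I'll compute the relative offset between cap and neck in the tool frame.

Run:
```python
from h import *
import pickle; d,o=pickle.load(open("w2.pkl","rb")); c=d["wrist"]
np.set_printoptions(precision=2,suppress=True)
g=gray(c)
b=cv2.inRange(g[120:186,280:345],0,75); k=max(cv2.findContours(b,0,1)[0],key=cv2.contourArea)[:,0]+[280,120]
for z in(162,):
    W=np.array([fz(c,*p,z)[:2] for p in k],np.float32); n=np.r_[cv2.fitEllipse(W)[0],z]; print('disc',cv2.minEnclosingCircle(W),n,toolxy(o,n))
# white outer ridges
b=cv2.inRange(g[100:200,262:362],215,255); print(cv2.countNonZero(b))
k=np.vstack(cv2.findContours(b,0,1)[0])[:,0]+[262,100]
W=np.array([fz(c,*p,160)[:2] for p in k],np.float32); print('ridges',cv2.minEnclosingCircle(W))
# handle axis
for v in (10,40,60):
    r=g[v,285:340]; print(v,r[::3])
# bar edge columns
print('col318',g[225:262:1,318]); print('row245',g[252,290:348])
print('capcol',g[200:230,319])
# cap silhouette front arc
b=(g<75).astype(np.uint8); 
pts=[(u,200+int(np.argmax(g[200:250,u]<75))) for u in range(265,376,5)]
print(pts)
T=lambda u,v,z:toolxy(o,fz(c,u,v,z))[:2]
print('bar end',T(318,248,o["ee_pos"][2]+25))
for z in(-34,-5):
    A=np.array([T(u,v,o["ee_pos"][2]+z) for u,v in pts if v>200]); 
    M=np.c_[2*A,np.ones(len(A))]; s=np.linalg.lstsq(M,(A**2).sum(1),rcond=None)[0]; print(z,s[:2],np.sqrt(s[2]+s[:2]@s[:2]))
```

```text
disc ((493.80517578125, 184.01686096191406), 17.246736526489258) [493.9  183.87 162.  ] [60.57 -4.33 91.77]
1365
ridges ((493.77642822265625, 183.82260131835938), 27.71413803100586)
10 [149 148 149 148 153 104 127 140 154 139 124 102 158 149 148 148 148 149
 148]
40 [150 149 149 149 152  99 126 139 152 141 126 109 108 149 149 149 149 148
 150]
60 [149 148 148 150 152  90 123 133 150 141 126 110  78 150 150 150 149 149
 149]
col318 [ 56  59  58  56  57  56  64  95 121 119 121 119 120 120 118 118 119 119
 118 119 121 120 115 122 154 179 188 193 198 202 205 204 204 204 204 204
 204]
row245 [ 59  60  59  60  61  59  55  70 156 189 187 191 194 195 196 196 197 196
 194 194 194 193 192 192 191 191 192 191 193 192 193 194 195 195 194 193
 193 193 192 192 192 192 193 193 189 185 179 153  63  55  59  61  60  60
  59  58  59  59]
capcol [148 150 148 149 150 158 134  58   7  15  19  20  17  18  19  16  14  48
  58  58  57  57  58  56  57  58  57  59  58  57]
[(265, 234), (270, 224), (275, 221), (280, 219), (285, 216), (290, 213), (295, 210), (300, 208), (305, 207), (310, 207), (315, 207), (320, 207), (325, 207), (330, 207), (335, 208), (340, 210), (345, 213), (350, 215), (355, 219), (360, 221), (365, 225), (370, 234), (375, 243)]
bar end [26.87  0.15]
-34 [-1.9  -0.15] 35.078589660099574
-5 [ 8.1  -0.11] 29.85856060827812
```

```bash
python3 -m crank '[{"delta_pos":[0.5,0.2,0],"spin":0},{"delta_pos":[0.9,0.33,0],"spin":0},{"delta_pos":[0.93,0.33,0],"spin":0},{"delta_pos":[0,0,0],"spin":0},{"delta_pos":[0,0,-0.7],"spin":0},{"delta_pos":[0,0,-0.7],"spin":0},{"delta_pos":[0,0,-0.6],"spin":0},{"delta_pos":[0,0,-0.4],"spin":0},{"delta_pos":[0,0,0],"spin":0},{"delta_pos":[0,0,0],"spin":0}]'; python3 -m crank '[{"delta_pos":[0,0,-0.1],"spin":0},{"delta_pos":[0,0,-0.1],"spin":0},{"delta_pos":[0,0,-0.1],"spin":0},{"delta_pos":[0,0,0],"spin":0}]'
```

```text
time_s: 8.85
ee_pos: [495.5, 185.1, 194.3]
tcp_rot: [-0.0, 0.99, 0.143, 0.0]
wrist_force: [-0.0, 0.1, -1.3]
gripper_width: 15.3
grip_force: 40.0
time_s: 9.35
ee_pos: [495.1, 184.9, 186.1]
tcp_rot: [0.0, 0.99, 0.143, -0.0]
wrist_force: [-0.2, -0.0, -1.5]
gripper_width: 15.8
grip_force: 40.0
```

```bash
python3 -m crank '[{"delta_pos":[0,0,-0.06],"spin":0},{"delta_pos":[0,0,-0.06],"spin":0},{"delta_pos":[0,0,0],"spin":0}]';python3 -m crank '[{"delta_pos":[0,0,-0.04],"spin":0},{"delta_pos":[0,0,0],"spin":0}]'
```

```text
time_s: 9.72
ee_pos: [495.1, 184.9, 183.2]
tcp_rot: [0.0, 0.99, 0.143, -0.0]
wrist_force: [0.2, -0.1, -2.2]
gripper_width: 16.1
grip_force: 40.0
time_s: 9.98
ee_pos: [495.2, 184.9, 182.3]
tcp_rot: [0.0, 0.99, 0.143, -0.0]
wrist_force: [-0.1, 0.0, -0.4]
gripper_width: 15.2
grip_force: 40.0
```

```bash
python3 -m crank '[{"delta_pos":[0,0,-0.03],"spin":0},{"delta_pos":[0,0,0],"spin":0}]';python3 -m crank '[{"delta_pos":[0,0,-0.02],"spin":0},{"delta_pos":[0,0,0],"spin":0}]'
```

```text
time_s: 10.22
ee_pos: [495.3, 185.0, 181.9]
tcp_rot: [0.0, 0.99, 0.143, 0.0]
wrist_force: [-0.9, -0.9, 3.7]
gripper_width: 15.3
grip_force: 40.0
time_s: 10.48
ee_pos: [495.3, 185.0, 181.8]
tcp_rot: [0.0, 0.99, 0.143, 0.0]
wrist_force: [-3.6, -1.6, 8.2]
gripper_width: 16.0
grip_force: 40.0
```

```bash
python3 -m crank '[{"delta_pos":[-0.03,-0.01,0.01],"spin":0.5},{"delta_pos":[0,0,0],"spin":1},{"delta_pos":[0,0,0],"spin":0.5},{"delta_pos":[0,0,0],"spin":0}]';python3 - <<'E'
from rig import env
o=env.get_obs();print(o["ft_torque"],o["joints"])
E
```

```text
time_s: 10.98
ee_pos: [495.0, 185.0, 181.9]
tcp_rot: [-0.0, 0.974, 0.228, 0.001]
wrist_force: [0.4, -0.2, 5.7]
gripper_width: 15.5
grip_force: 40.0
[-0.04469167 -0.06048834  0.08799243] [ 0.26471425  0.23190082 -0.79877503  1.73870501  0.1751261   1.24290149
 -1.68724116]
```

```bash
python3 -m crank '[{"delta_pos":[0,0,0],"spin":1},{"delta_pos":[0,0,0],"spin":1},{"delta_pos":[0,0,0],"spin":0}]';python3 -m crank '[{"delta_pos":[0,0,0],"spin":1},{"delta_pos":[0,0,0],"spin":1},{"delta_pos":[0,0,0],"spin":0}]'
```

```text
time_s: 11.35
ee_pos: [494.9, 184.9, 181.9]
tcp_rot: [0.0, 0.95, 0.313, 0.001]
wrist_force: [-0.9, 0.8, 5.3]
gripper_width: 15.4
grip_force: 40.0
time_s: 11.72
ee_pos: [494.9, 185.0, 181.8]
tcp_rot: [0.0, 0.919, 0.394, 0.001]
wrist_force: [-0.1, -0.2, 5.8]
gripper_width: 15.6
grip_force: 40.0
```

```bash
python3 -m crank '[{"delta_pos":[0,0,0],"spin":1},{"delta_pos":[0,0,0],"spin":1},{"delta_pos":[0,0,0],"spin":0}]'
```

```text
time_s: 12.1
ee_pos: [494.7, 184.8, 181.5]
tcp_rot: [0.0, 0.882, 0.472, 0.0]
wrist_force: [0.2, -0.3, 3.4]
gripper_width: 15.6
grip_force: 40.0
```

```bash
python3 -m crank '[{"delta_pos":[0,0,0],"spin":1},{"delta_pos":[0,0,0],"spin":0},{"delta_pos":[0,0,0],"spin":0}]'
python3 - <<'E'
from rig import env
o=env.get_obs();print(o["ft_torque"],o["wrist_force"],o["ee_pos"])
E
```

```text
time_s: 12.48
ee_pos: [494.3, 184.5, 181.0]
tcp_rot: [-0.0, 0.861, 0.509, -0.0]
wrist_force: [-0.6, 0.7, -1.3]
gripper_width: 15.9
grip_force: 40.0
[-0.03448849  0.01961022  0.0184843 ] [-0.64601801  0.69410974 -1.32405767] [494.26680577 184.53994163 180.99218088]
```

Force is gone, so the lugs have run off the crests at a yaw of about 61°. I'll add a few degrees of margin and lower onto the seal.

```bash
python3 -m crank '[{"delta_pos":[0,0,-0.05],"spin":0.8},{"delta_pos":[0,0,-0.1],"spin":0},{"delta_pos":[0,0,0],"spin":0}]';python3 -m crank '[{"delta_pos":[0,0,-0.08],"spin":0},{"delta_pos":[0,0,-0.08],"spin":0},{"delta_pos":[0,0,0],"spin":0}]'
```

```text
time_s: 12.85
ee_pos: [494.3, 184.6, 177.3]
tcp_rot: [-0.0, 0.842, 0.539, -0.0]
wrist_force: [-0.1, -0.4, -1.5]
gripper_width: 15.6
grip_force: 40.0
time_s: 13.22
ee_pos: [494.4, 184.6, 173.4]
tcp_rot: [-0.0, 0.842, 0.54, -0.0]
wrist_force: [-0.1, -0.5, -0.3]
gripper_width: 16.0
grip_force: 40.0
```

```bash
python3 -m crank '[{"delta_pos":[0,0,-0.06],"spin":0},{"delta_pos":[0,0,-0.06],"spin":0},{"delta_pos":[0,0,0],"spin":0}]';python3 -m crank '[{"delta_pos":[0,0,-0.04],"spin":0},{"delta_pos":[0,0,0],"spin":0}]'
```

```text
time_s: 13.6
ee_pos: [494.5, 184.7, 170.6]
tcp_rot: [0.0, 0.841, 0.54, 0.0]
wrist_force: [-0.4, -0.9, -1.2]
gripper_width: 15.8
grip_force: 40.0
time_s: 13.85
ee_pos: [494.5, 184.7, 169.7]
tcp_rot: [0.0, 0.841, 0.54, 0.0]
wrist_force: [-0.5, 0.5, 1.6]
gripper_width: 15.9
grip_force: 40.0
```

```bash
python3 -m crank '[{"delta_pos":[0,0,-0.01],"spin":-1},{"delta_pos":[0,0,-0.01],"spin":-1},{"delta_pos":[0,0,0],"spin":0}]';python3 -m crank '[{"delta_pos":[0,0,-0.01],"spin":-1},{"delta_pos":[0,0,0],"spin":-1},{"delta_pos":[0,0,0],"spin":0}]';python3 - <<'E'
from rig import env
o=env.get_obs();print(o["ft_torque"],o["wrist_force"],o["ee_pos"])
E
```

```text
time_s: 14.22
ee_pos: [494.8, 184.8, 169.4]
tcp_rot: [0.0, 0.885, 0.465, 0.0]
wrist_force: [0.5, -0.3, 2.9]
gripper_width: 15.6
grip_force: 40.0
time_s: 14.6
ee_pos: [494.7, 184.9, 169.1]
tcp_rot: [0.0, 0.922, 0.387, 0.0]
wrist_force: [-0.1, -0.4, 3.5]
gripper_width: 15.8
grip_force: 40.0
[-0.02450097 -0.12966659 -0.01840747] [-0.13474359 -0.43762069  3.46886784] [494.74112282 184.85078777 169.13731323]
```

Yaw is now about 45.5° and turning is free under the ridges. I'll continue.

```bash
python3 -m crank '[{"delta_pos":[0,0,-0.01],"spin":-1},{"delta_pos":[0,0,-0.01],"spin":-1},{"delta_pos":[0,0,0],"spin":0}]';python3 -m crank '[{"delta_pos":[0,0,-0.01],"spin":-1},{"delta_pos":[0,0,-0.01],"spin":-1},{"delta_pos":[0,0,0],"spin":0}]';python3 - <<'E'
from rig import env
o=env.get_obs();print(o["ft_torque"],o["wrist_force"],o["ee_pos"])
E
```

```text
time_s: 14.98
ee_pos: [494.7, 184.9, 168.6]
tcp_rot: [0.0, 0.952, 0.306, 0.0]
wrist_force: [1.4, -0.5, 5.2]
gripper_width: 15.8
grip_force: 40.0
time_s: 15.35
ee_pos: [494.8, 184.9, 168.2]
tcp_rot: [0.0, 0.975, 0.222, 0.0]
wrist_force: [0.1, 0.1, 5.5]
gripper_width: 15.8
grip_force: 40.0
[-0.0740418   0.05011935 -0.02296186] [0.10339855 0.13674413 5.50217215] [494.75588829 184.8559976  168.19731255]
```

```bash
python3 -m crank '[{"delta_pos":[0,0,0],"spin":-1},{"delta_pos":[0,0,0],"spin":-1},{"delta_pos":[0,0,0],"spin":0}]';python3 -m crank '[{"delta_pos":[0,0,0],"spin":-1},{"delta_pos":[0,0,0],"spin":0},{"delta_pos":[0,0,0],"spin":0}]';python3 - <<'E'
from rig import env
o=env.get_obs();print(o["ft_torque"],o["wrist_force"],o["ee_pos"])
E
```

```text
time_s: 15.72
ee_pos: [494.8, 184.9, 168.2]
tcp_rot: [-0.0, 0.991, 0.136, 0.0]
wrist_force: [-0.1, -0.5, 4.6]
gripper_width: 15.6
grip_force: 40.0
time_s: 16.1
ee_pos: [494.8, 184.9, 168.2]
tcp_rot: [-0.0, 0.996, 0.093, 0.0]
wrist_force: [-1.2, -0.3, 5.3]
gripper_width: 15.8
grip_force: 40.0
[ 0.05693199 -0.00751635  0.0039189 ] [-1.1710974  -0.30929536  5.34202009] [494.767906   184.85875426 168.20308897]
```

```bash
python3 -m crank '[{"delta_pos":[0,0,0],"spin":-0.8},{"delta_pos":[0,0,0],"spin":0},{"delta_pos":[0,0,0],"spin":0}]';python3 - <<'E'
from rig import env
o=env.get_obs();print(o["ft_torque"],o["wrist_force"],o["ee_pos"])
E
```

```text
time_s: 16.48
ee_pos: [494.8, 184.9, 168.2]
tcp_rot: [-0.0, 0.998, 0.058, 0.0]
wrist_force: [0.3, -0.5, 4.9]
gripper_width: 15.9
grip_force: 40.0
[ 0.01851543 -0.03027803 -0.06781601] [ 0.29150919 -0.47980381  4.88789847] [494.77593092 184.89255375 168.22484704]
```

```bash
cat > t.py <<'E'
from rig import env
o=env.get_obs();print(o["ft_torque"].round(3),o["wrist_force"].round(1),o["ee_pos"].round(1))
E
python3 -m crank '[{"delta_pos":[0,0,0],"spin":-0.6},{"delta_pos":[0,0,0],"spin":0}]';python3 t.py; python3 -m crank '[{"delta_pos":[0,0,0],"spin":-0.6},{"delta_pos":[0,0,0],"spin":0}]';python3 t.py
```

```text
time_s: 16.73
ee_pos: [494.8, 184.9, 168.2]
tcp_rot: [-0.0, 0.999, 0.032, 0.0]
wrist_force: [0.4, -0.8, 4.6]
gripper_width: 15.7
grip_force: 40.0
[ 0.036 -0.003 -0.035] [ 0.4 -0.8  4.6] [494.8 184.9 168.2]
time_s: 16.98
ee_pos: [494.7, 184.9, 168.2]
tcp_rot: [-0.0, 1.0, 0.006, 0.0]
wrist_force: [1.9, 0.1, 5.6]
gripper_width: 15.9
grip_force: 40.0
[ 0.013 -0.012 -0.079] [1.9 0.1 5.6] [494.7 184.9 168.2]
```

```bash
python3 -m crank '[{"delta_pos":[0,0,0],"spin":-0.6},{"delta_pos":[0,0,0],"spin":0}]';python3 t.py
```

```text
time_s: 17.23
ee_pos: [494.8, 184.9, 168.2]
tcp_rot: [-0.0, 1.0, -0.021, 0.0]
wrist_force: [0.5, 0.4, 4.8]
gripper_width: 15.7
grip_force: 40.0
[ 0.023 -0.087 -0.055] [0.5 0.4 4.8] [494.8 184.9 168.2]
```

```bash
python3 -m crank '[{"delta_pos":[0,0,0],"spin":-0.5},{"delta_pos":[0,0,0],"spin":0}]';python3 t.py; python3 -m crank '[{"delta_pos":[0,0,0],"spin":-0.4},{"delta_pos":[0,0,0],"spin":0}]';python3 t.py
```

```text
time_s: 17.48
ee_pos: [494.7, 184.5, 168.1]
tcp_rot: [0.0, 0.999, -0.043, 0.0]
wrist_force: [0.1, -1.3, 5.2]
gripper_width: 15.8
grip_force: 40.0
[-0.241  0.068  0.028] [ 0.1 -1.3  5.2] [494.7 184.5 168.1]
time_s: 17.73
ee_pos: [494.6, 184.4, 168.1]
tcp_rot: [0.0, 0.998, -0.06, 0.0]
wrist_force: [-0.9, -2.1, 6.6]
gripper_width: 15.5
grip_force: 40.1
[-0.486  0.081  0.503] [-0.9 -2.1  6.6] [494.6 184.4 168.1]
```

```bash
python3 -m crank '[{"delta_pos":[0,0,0],"spin":-0.5},{"delta_pos":[0,0,0],"spin":0}]';python3 t.py
```

```text
time_s: 17.98
ee_pos: [494.7, 184.4, 168.1]
tcp_rot: [0.0, 0.997, -0.081, 0.0]
wrist_force: [0.1, -2.0, 5.8]
gripper_width: 15.7
grip_force: 40.9
[-0.477 -0.056  0.913] [ 0.1 -2.   5.8] [494.7 184.4 168.1]
```

Torque rose steeply to 0.9 N·m at yaw −9°, so this is the home stop. I'll relax the twist, release, retreat and check.

```bash
python3 -m crank '[{"delta_pos":[0,0,0],"spin":0.4},{"delta_pos":[0,0,0.01],"spin":0}]'; python3 t.py; python3 -m crank '[{"delta_pos":[0,0,0],"spin":0},{"delta_pos":[0,0,0],"spin":0},{"delta_pos":[0,0,0],"spin":0},{"delta_pos":[0,0,0],"spin":0}]' 50; python3 -m crank '[{"delta_pos":[0,0,0.4],"spin":0},{"delta_pos":[0,0,0.8],"spin":0},{"delta_pos":[0,0,1],"spin":0},{"delta_pos":[-0.3,0,1],"spin":0},{"delta_pos":[-0.9,0,0.3],"spin":0},{"delta_pos":[-0.9,0,0],"spin":0},{"delta_pos":[-0.6,0,0],"spin":0},{"delta_pos":[0,0,0],"spin":0},{"delta_pos":[0,0,0],"spin":0}]'
python3 - <<'E'
from rig import env
from h import *
import pickle
c=env.camera("wrist"); o=env.get_obs(); cv2.imwrite("pics/w3.png",c["img"][:,:,::-1]); pickle.dump((c,o),open("w3.pkl","wb")); print(o["ee_pos"],o["wrist_force"])
E
```

```text
time_s: 18.23
ee_pos: [494.7, 184.4, 168.2]
tcp_rot: [0.0, 0.998, -0.064, 0.0]
wrist_force: [2.3, -1.7, 3.4]
gripper_width: 15.7
grip_force: 40.1
[-0.321 -0.281  0.489] [ 2.3 -1.7  3.4] [494.7 184.4 168.2]
time_s: 18.73
ee_pos: [494.3, 184.8, 167.9]
tcp_rot: [0.0, 0.998, -0.066, -0.0]
wrist_force: [-0.2, 0.1, -1.1]
gripper_width: 46.3
grip_force: 0.0
time_s: 19.85
ee_pos: [427.6, 184.6, 256.0]
tcp_rot: [-0.0, 0.998, -0.066, 0.0]
wrist_force: [0.6, -0.3, 0.4]
gripper_width: 50.1
grip_force: 0.0
[427.56781586 184.62821213 255.79494629] [-0.38539885  0.63037243  0.10953514]
```

View pics/w3.png

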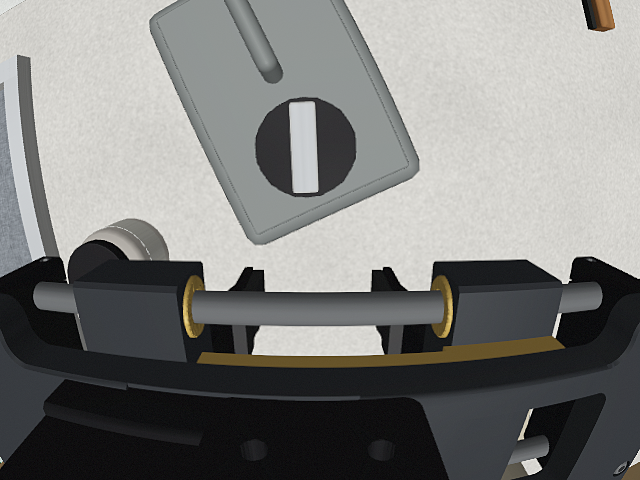

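The cap sits on the neck at (305,147), upright, with its bar at about −5° yaw. That is about 1.1 rad forward of the drop, as expected for home. I'll do a quick centre check and hand in.

Run:
```python
from rig import env
from h import *
import pickle
c,o=pickle.load(open("w3.pkl","rb")); g=gray(c)
b=cv2.inRange(g[90:202,248:364],0,75); k=max(cv2.findContours(b,0,1)[0],key=cv2.contourArea)[:,0]+[248,90]
for z in(134.4,163.4):
    W=np.array([fz(c,*p,z)[:2] for p in k],np.float32); print(z,cv2.minEnclosingCircle(W))
print(env.finish_job())
```

```text
134.4 ((492.80157470703125, 185.2581024169922), 38.65895462036133)
163.4 ((492.7540283203125, 184.2555694580078), 34.691226959228516)
the job is handed in; nothing more can be done
None
```

The job is handed in: the cap went on in line with the handle, was turned back to the drop, then screwed forward to the stop and released. I don't have the judge's verdict; the turning torque rose to about 0.9 N·m at the stop, and I measured the cap about 1 mm off the neck's centre (limit 4 mm), but did not measure the seal travel.

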